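# Set the stock tags in the stone shed

## Task

Push over the wrong status tags with a fingertip so that the tags of the full bins show their green faces upwards and the tags of the bins holding just one block show red. Do not swing over tags that are already right, and do not pick up or shift the stone blocks or anything else lying around.

Things in the scene. Friction and masses are not known exactly. Their poses are not given: they have to be found in the camera images.
- tag_a (a joint): swing of status tag a in rad: 0 = leaning 35 degrees from upright to the -y side of its hinge, red face up; 1.22 = leaning 35 degrees to the +y side, green face up; 0.61 = upright. A stop holds it at each end. The light tag (about 45 g) falls by itself to whichever side of upright it is let go; a push of under 1 N near its free edge moves it
- tag_a_hinge (a point): middle of the hinge line of tag a, 26 mm above the table; the hinge runs along this frame's x, and the tag swings from its -y side to its +y side. Tag: plate 58 mm wide along the hinge, 60 mm from hinge to free edge, 4 mm thick. At rest its free edge is 34 mm to the side of the hinge and 49 mm above it; upright, 60 mm above. Fixed dark base below: 70 x 84 x 6 mm, top 18 mm above the table
- tag_a_bin (a point): centre of the floor of the bin that tag a speaks for: the blue bin directly beyond it, 140 mm along the hinge frame's +x. Bin 112 x 112 mm, 42 mm high, rim 54 mm above the table, fixed to the board
- tag_b (a joint): swing of status tag b in rad: 0 = leaning 35 degrees from upright to the -y side of its hinge, red face up; 1.22 = leaning 35 degrees to the +y side, green face up; 0.61 = upright. A stop holds it at each end. The light tag (about 45 g) falls by itself to whichever side of upright it is let go; a push of under 1 N near its free edge moves it
- tag_b_hinge (a point): middle of the hinge line of tag b, 26 mm above the table; the hinge runs along this frame's x, and the tag swings from its -y side to its +y side. Tag: plate 58 mm wide along the hinge, 60 mm from hinge to free edge, 4 mm thick. At rest its free edge is 34 mm to the side of the hinge and 49 mm above it; upright, 60 mm above. Fixed dark base below: 70 x 84 x 6 mm, top 18 mm above the table
- tag_b_bin (a point): centre of the floor of the bin that tag b speaks for: the blue bin directly beyond it, 140 mm along the hinge frame's +x. Bin 112 x 112 mm, 42 mm high, rim 54 mm above the table, fixed to the board
- tag_c (a joint): swing of status tag c in rad: 0 = leaning 35 degrees from upright to the -y side of its hinge, red face up; 1.22 = leaning 35 degrees to the +y side, green face up; 0.61 = upright. A stop holds it at each end. The light tag (about 45 g) falls by itself to whichever side of upright it is let go; a push of under 1 N near its free edge moves it
- tag_c_hinge (a point): middle of the hinge line of tag c, 26 mm above the table; the hinge runs along this frame's x, and the tag swings from its -y side to its +y side. Tag: plate 58 mm wide along the hinge, 60 mm from hinge to free edge, 4 mm thick. At rest its free edge is 34 mm to the side of the hinge and 49 mm above it; upright, 60 mm above. Fixed dark base below: 70 x 84 x 6 mm, top 18 mm above the table
- tag_c_bin (a point): centre of the floor of the bin that tag c speaks for: the blue bin directly beyond it, 140 mm along the hinge frame's +x. Bin 112 x 112 mm, 42 mm high, rim 54 mm above the table, fixed to the board
- tag_d (a joint): swing of status tag d in rad: 0 = leaning 35 degrees from upright to the -y side of its hinge, red face up; 1.22 = leaning 35 degrees to the +y side, green face up; 0.61 = upright. A stop holds it at each end. The light tag (about 45 g) falls by itself to whichever side of upright it is let go; a push of under 1 N near its free edge moves it
- tag_d_hinge (a point): middle of the hinge line of tag d, 26 mm above the table; the hinge runs along this frame's x, and the tag swings from its -y side to its +y side. Tag: plate 58 mm wide along the hinge, 60 mm from hinge to free edge, 4 mm thick. At rest its free edge is 34 mm to the side of the hinge and 49 mm above it; upright, 60 mm above. Fixed dark base below: 70 x 84 x 6 mm, top 18 mm above the table
- tag_d_bin (a point): centre of the floor of the bin that tag d speaks for: the blue bin directly beyond it, 140 mm along the hinge frame's +x. Bin 112 x 112 mm, 42 mm high, rim 54 mm above the table, fixed to the board
- full_a: the stock of a full bin: eight pale carved rosette blocks, 88 x 88 mm, 40 mm high, level with the rim; origin at the centre of its underside. It lies in one of the four bins
- low_a: the stock of a bin that is not full: one pale rosette block, 42 x 42 x 20 mm, alone on the bin's floor; origin at the centre of its underside. It lies in one of the four bins
- full_b: the stock of a full bin: eight pale carved rosette blocks, 88 x 88 mm, 40 mm high, level with the rim; origin at the centre of its underside. It lies in one of the four bins
- low_b: the stock of a bin that is not full: one pale rosette block, 42 x 42 x 20 mm, alone on the bin's floor; origin at the centre of its underside. It lies in one of the four bins
- board: plywood board 270 x 550 x 12 mm, fixed on the table, that carries a row of four bins along its +x side and the four tags, red on one face and green on the other with white rims, along its -x side. Bins and hinges are 130 mm apart along y; any tag may be at any bin. Origin at the centre of its underside
- glue: bystander: white glue bottle, 56 mm across, 130 mm tall, standing right of the board; origin at the centre of its underside
- roundel: bystander: turned sandstone disc, 100 mm across, 36 mm high, left of the board; origin at the centre of its underside
- hammer: bystander: hammer, 200 mm long, lying on the table on the robot's side of the board, to the right; its handle points to -x of its frame
There are look-alikes about, which are no part of the job. Leave any yellow look-alike of the full_b alone.

How it is judged:
By the outcome, as a careful person would: the job done as asked, in the order asked, and still so for the second after the job is handed in, with the robot touching nothing.
It also fails if it takes over 58 s, if anything falls off the work surface, if the arm or the gripper's body presses on something with over 40 N, if the wrist force passes 120 N, or if a joint passes its speed limit or range.

## Robot

A 7-joint arm with a two-finger parallel gripper is mounted at the origin on the work surface. World frame = base frame: x ahead of the robot, y to its left, z up, the work surface at z = 0. Lengths are in m, angles in rad, forces in N, time in s.
With the tool pointing down it reaches from about 0.425 to 0.925 m from the base axis. Payload 6.8 kg.
Tool frame: the origin (TCP) lies between the finger pads; the fingertips stand 22 mm ahead of it and the grasp point (between the pads) lies 3 mm ahead of it (bot.tip_reach is the distance from the TCP to the fingertips, in m); z points along the fingers, x is the direction in which the jaws open and shut, and the axes are right-handed (so a half turn about z gives the same grasp; the last joint's range is limited). The gripper opens to 85 mm and grips with 20 to 120 N. Pads are 22 mm wide; open, the fingers measure 114 mm over their backs; the gripper's body (76 mm by 85 mm) begins 54 mm behind the grasp point. The pads swing forward as they close: fully open they stand 13 mm farther back than shut.
Start: joints at [1.155, 0.477, 0.022, 1.555, -0.011, 1.109, -0.083], TCP at [0.205, -0.643, 0.253] pointing down, gripper open.
Joint ranges: [-2.96, 2.96], [-0.34, 2.1], [-1.41, 1.46], [0.24, 2.44], [-1.37, 4.51], [0.17, 1.92], [-2.96, 2.96]. Speed limits (rad/s): [2.39, 2.39, 3.14, 3.14, 3.14, 3.14, 3.14].

## Interface

Orientations are given as a unit quaternion [w, x, y, z].
In Python, from station import bot gives the robot as it stands.
- The arm moves only by the tool step_arm, never from a script. Its argument "targets" is a list of rows, each a list of 5 numbers: the shift along the tool's x, y, z in mm, then the turn about the tool's z in degrees, then the closure, from 0 (fully open) to 1 (shut). In form: [[dx, dy, dz, spin, jaw], ...]. A call has 1 to 20 rows; each row is the pose to reach, as a shift and turn from the pose commanded when the call began, along the tool's axes at that moment; what a row does not reach only later rows make up. A row lasts 1/12 s, in which the tool goes at most 41.7 mm and 7.16 degrees, less where a joint would pass 70% of its speed; a pose out of reach is approached as far as the arm can. A call with a gripper value outside its range is refused whole. The fingers move at their own pace and stop on an object; "newtons" is the grip in N (left out, the last holds). Time passes only in rows, so rows that repeat a pose let the fingers close. It gives the time, the measured TCP pose, the force and the opening at its end, in the units of the state.
- bot.get_obs(): the state, without advancing time (a new reading comes with each control period).
- bot.read_camera(name): name is "scene" or "side" or "wrist"; returns a dict with "frame" (400x640x3 uint8, red, green, blue), "z_map" (400x640 float32, m along the optical axis (not along the pixel's ray), 0 where there is no reading), "fov_y" (degrees; the focal length in pixels is half the picture's height over the tangent of half this angle, whatever the lens; pixels are square), "cx", "cy" (the principal point, pixels), "R" (3x3) and "t" (3): a world point X has camera coordinates R X + t. Camera axes: x right, y down, z forward; pixel columns grow to the right and rows downward; lengths in m; the calibration is good to about 2 mm. A picture is of the moment at which its call begins.
- bot.hand_in(): hands the job in, once; it reports no verdict.
The state is a dict: "t": time; "q": joint angles; "joint_vel": joint speeds; "joint_torque": joint torques, N m; "eef_pos": TCP position; "tool_rot": TCP orientation; "contact_force": force on the tool from outside, world axes, zero at the start; "torque": the same for the moment, N m; "gripper_width": opening from 0.0 (shut) to 1.0 (fully open).
Only numpy, scipy, OpenCV 4.12 (cv2) and the standard library are available. Lean on these libraries where they do the work, as an engineer would, in place of code of your own. Each camera call takes 0.05 s, during which the arm holds its last target.

## Working session

There is one attempt and no reset: what is moved stays moved. The work goes in short steps, Python scripts to look and compute and a tool call to move; the robot and the scene stay as the last step left them, time stands still between calls to the robot, and variables do not carry over. Pictures are saved under pics/ and viewed, and the job is handed in when it is done.

Besides the shell and the picture viewer there is one more tool, called after "Call:" by a JSON object that holds its "method" and its "body". step_arm: Moves the arm, as the interface text tells. Its arguments: {"type":"object","properties":{"targets":{"type":"array"},"newtons":{"type":"number"}},"required":["targets"]}

```bash
mkdir -p pics; ls
cat > h.py <<'E'
import numpy as np, cv2
from station import bot
def K(c):
    f=200/np.tan(np.radians(c["fov_y"])/2); return f,c["cx"],c["cy"]
def unproj(c,u,v,z=None):
    f,cx,cy=K(c); R=np.array(c["R"]);t=np.array(c["t"])
    d=np.array([(u-cx)/f,(v-cy)/f,1.]); o=-R.T@t; w=R.T@d
    if z is None: return o+w*c["z_map"][int(v),int(u)]
    return o+w*(z-o[2])/w[2]
def cloud(c):
    f,cx,cy=K(c);R=np.array(c["R"]);t=np.array(c["t"])
    v,u=np.mgrid[:400,:640];z=c["z_map"]
    P=np.stack([(u-cx)/f*z,(v-cy)/f*z,z],-1)
    return (P-t)@R
E
python3 - <<'E'
from h import *
import pickle
o=bot.get_obs();print(o["t"],o["eef_pos"],o["tool_rot"],o["gripper_width"],bot.tip_reach)
for n in("scene","side","wrist"):
    c=bot.read_camera(n);pickle.dump(dict(c),open(n+".pkl","wb"))
    cv2.imwrite(f"pics/{n}0.png",c["frame"][:,:,::-1]);print(n,c["fov_y"],-np.array(c["R"]).T@c["t"])
E
```

```text
pics
0.0 [ 0.20432261 -0.64272956  0.25231056] [-4.90571315e-04  8.07155018e-01 -5.90338800e-01 -7.98123300e-04] 1.0007411809878093 0.022
scene 48.03911669316262 [ 1.43222399 -0.46496597  1.2067577 ]
side 54.89227528209254 [-0.03045567  0.69384778  0.69362085]
wrist 64.41551177075246 [ 0.27530742 -0.62204674  0.37297937]
```

View pics/scene0.png

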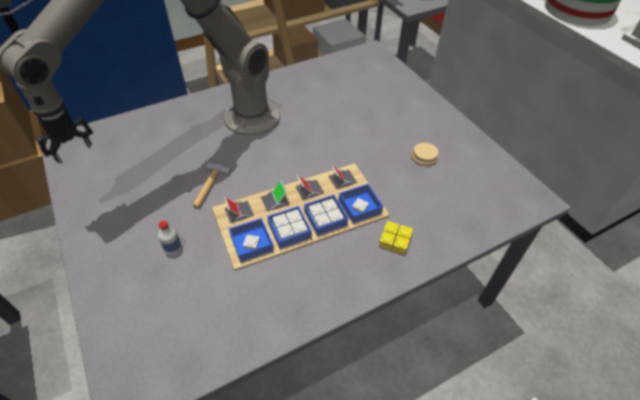

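View pics/side0.png

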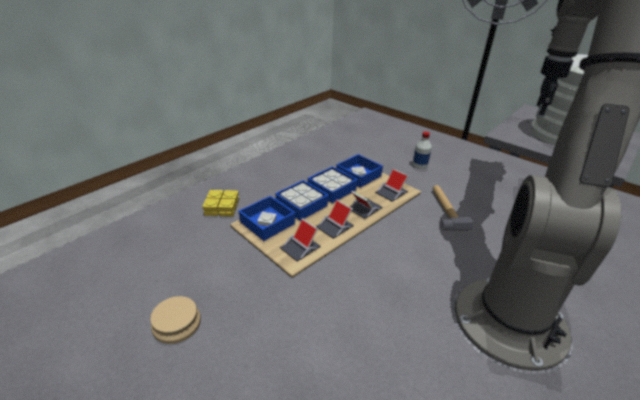

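View pics/wrist0.png

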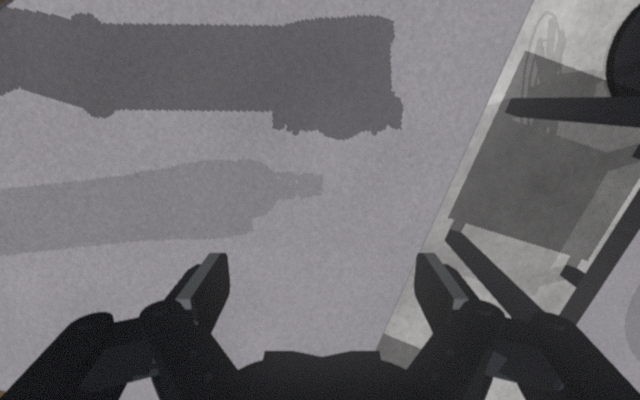

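Run:
```python
from h import *
import pickle
s=pickle.load(open("scene.pkl","rb"));d=pickle.load(open("side.pkl","rb"))
a=cv2.resize(s["frame"][155:275,205:395],(760,480),interpolation=cv2.INTER_CUBIC)
cv2.imwrite("pics/sc.png",a[:,:,::-1])
a=cv2.resize(d["frame"][150:280,225:425],(780,507),interpolation=cv2.INTER_CUBIC)
cv2.imwrite("pics/sd.png",a[:,:,::-1])
for n,c in(("scene",s),("side",d)):
    hsv=cv2.cvtColor(c["frame"],cv2.COLOR_RGB2HSV);P=cloud(c)
    print(n)
    for nm,m in (("red",cv2.inRange(hsv,(0,150,80),(8,255,255))|cv2.inRange(hsv,(172,150,80),(180,255,255))),("green",cv2.inRange(hsv,(45,120,80),(80,255,255))),("blue",cv2.inRange(hsv,(105,150,60),(125,255,255))),("wood",cv2.inRange(hsv,(8,60,120),(25,170,255)))):
        k,L,S,C=cv2.connectedComponentsWithStats(m)
        for i in range(1,k):
            if S[i,4]>15:
                p=P[(L==i)&(c["z_map"]>0)]
                if len(p) and p[:,0].max()<1.2: print(nm,C[i].round(),S[i,4],np.median(p,0).round(3),p.min(0).round(3),p.max(0).round(3))
```

```text
scene
red [438.  17.] 72 [-1.201  2.095 -0.625] [-1.284  2.068 -0.665] [-1.136  2.128 -0.554]
red [233. 206.] 54 [ 0.464 -0.255  0.054] [ 0.442 -0.267  0.037] [ 0.488 -0.243  0.071]
red [163. 224.] 38 [ 0.499 -0.48   0.131] [ 0.486 -0.49   0.123] [ 0.507 -0.471  0.134]
green [278. 192.] 118 [ 0.478 -0.095  0.055] [ 0.45  -0.109  0.031] [ 0.504 -0.08   0.078]
blue [121.  63.] 9829 [-1.127 -0.366 -0.291] [-1.16  -0.751 -0.597] [-1.093 -0.056  0.088]
blue [ 2. 26.] 44 [-1.127 -0.838  0.069] [-1.143 -0.859  0.042] [-1.11  -0.827  0.107]
blue [360. 203.] 343 [0.625 0.141 0.02 ] [0.579 0.076 0.011] [0.697 0.194 0.062]
blue [275. 231.] 46 [ 0.618 -0.176  0.054] [ 0.555 -0.182  0.012] [ 0.665 -0.162  0.061]
blue [251. 240.] 474 [ 0.593 -0.245  0.018] [ 0.543 -0.309  0.009] [ 0.664 -0.196  0.061]
wood [247.   5.] 239 [-1.304  0.488 -0.202] [-1.364 -0.029 -0.214] [0.013 0.602 0.48 ]
wood [329.  13.] 352 [-0.972  0.911 -0.202] [-1.009  0.614 -0.215] [-0.931  1.261 -0.185]
wood [262.  30.] 153 [-0.975  0.454 -0.202] [-1.014  0.362 -0.215] [-0.944  0.559 -0.189]
wood [271.  52.] 40 [-1.295  0.63 
[... 988 characters left out ...]
22 0.151 0.072]
blue [305. 199.] 2793 [0.599 0.062 0.038] [ 0.542 -0.31  -0.003] [0.725 0.199 0.056]
blue [423. 159.] 60 [ 0.475 -0.46   0.039] [ 0.466 -0.474  0.021] [ 0.487 -0.45   0.056]
wood [326. 230.] 3210 [0.47  0.085 0.011] [ 0.397 -0.323  0.004] [0.708 0.233 0.069]
wood [443. 197.] 159 [ 0.321 -0.309  0.023] [ 0.27  -0.36   0.017] [ 0.374 -0.27   0.028]
wood [348. 200.] 116 [ 0.538 -0.109  0.011] [ 0.467 -0.144  0.008] [ 0.558 -0.006  0.077]
wood [320. 215.] 239 [0.551 0.012 0.011] [ 0.491 -0.068  0.007] [0.569 0.117 0.073]
wood [225. 212.] 22 [0.761 0.19  0.014] [0.75  0.179 0.008] [0.775 0.2   0.018]
wood [174. 317.] 1530 [0.522 0.498 0.034] [0.482 0.447 0.008] [0.576 0.543 0.039]
```

View pics/sc.png

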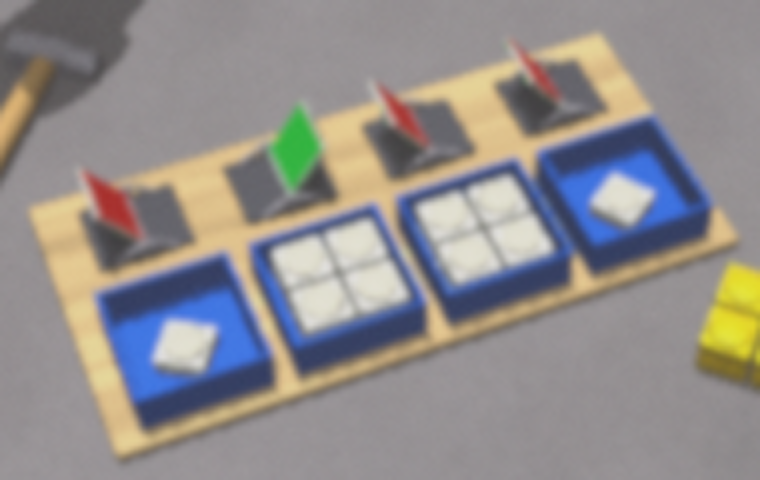

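View pics/sd.png

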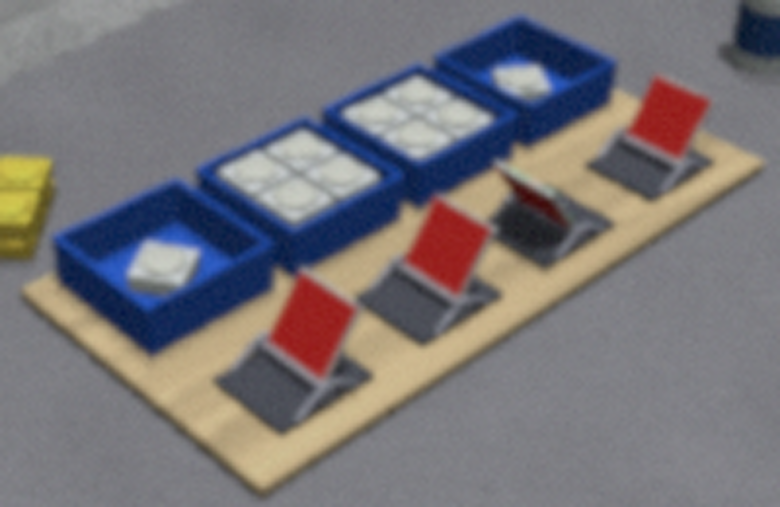

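The scene crop gives, from left (-y) to right (+y):
- low bin, red tag at scene (233,206): right.
- full bin, green tag at (278,192): right.
- full bin, red tag at side (339,213): **wrong**.
- low bin, red tag at side (304,233): right.

The yellow block set at (397,237) is the look-alike and stays untouched. So only the third tag has to go over, towards +y.

```bash
cat >> h.py <<'E'
from scipy.spatial.transform import Rotation as Ro
ey=np.array([0.033,0.389,0]);ey/=np.linalg.norm(ey);ex=np.array([ey[1],-ey[0],0])
H=np.array([.484,.004,.026])+.0155*ey
def tool():
    o=bot.get_obs();q=o["tool_rot"];R=Ro.from_quat([q[1],q[2],q[3],q[0]]).as_matrix();return np.array(o["eef_pos"]),R,o
E
python3 - <<'E'
from h import *
p,R,o=tool()
print("H",H,"bin",H+.14*ex, "yaw toolx",np.degrees(np.arctan2(R[1,0],R[0,0])),"boardx",np.degrees(np.arctan2(ex[1],ex[0])))
T=H-.062*ey;T[2]=p[2];print(T,R.T@(T-p)*1000)
E
```

```text
H [0.4853102  0.01944453 0.026     ] bin [0.62480914 0.00761043 0.026     ] yaw toolx -72.36456869772158 boardx -4.848957615033103
[ 0.48006939 -0.04233358  0.25255118] [-488.80223006 -444.69730522    0.6447903 ]
```

Call:
{"method": "step_arm", "body": {"targets": [[-15, -14, 0, -2, 1], [-40, -37, 0, -6, 1], [-66, -60, 0, -9, 1], [-93, -84, 0, -13, 1], [-119, -108, 0, -16, 1], [-146, -132, 0, -20, 1], [-172, -156, 0, -24, 1], [-199, -181, 0, -27, 1], [-226, -205, 0, -31, 1], [-252, -229, 0, -35, 1], [-279, -253, 0, -38, 1], [-305, -278, 0, -42, 1], [-332, -302, 0, -46, 1], [-359, -326, 0, -49, 1], [-385, -350, 0, -53, 1], [-412, -375, 0, -57, 1], [-438, -399, 0, -60, 1], [-462, -420, 0, -64, 1], [-480, -437, 0, -67, 1], [-489, -445, 0, -67.5, 1]]}}

```text
t: 1.82
eef_pos: [0.4815, -0.0389, 0.2535]
tool_rot: [-0.001, 0.999, -0.039, 0.0]
contact_force: [0.7, 0.2, 0.7]
gripper_width: -0.002
```

Call:
{"method": "step_arm", "body": {"targets": [[0, 0, 0, 0, 1], [0, 0, 0, 0, 1]]}}

```text
t: 1.98
eef_pos: [0.4801, -0.043, 0.253]
tool_rot: [0.0, 0.999, -0.043, -0.0]
contact_force: [-0.2, -0.6, -0.2]
gripper_width: -0.001
```

Run:
```python
from h import *
p,R,o=tool()
print(o["t"],p,R.round(3),o["gripper_width"],o["contact_force"])
for n in("wrist","side"):
    c=bot.read_camera(n);cv2.imwrite(f"pics/{n}1.png",c["frame"][:,:,::-1])
T=H-.062*ey;T[2]=.087;print(T,R.T@(T-p)*1000)
```

```text
1.9833 [ 0.48009639 -0.0430262   0.25300319] [[ 0.996 -0.086 -0.001]
 [-0.086 -0.996 -0.   ]
 [-0.001  0.    -1.   ]] -0.0010248812123539548 [-0.16970536 -0.64098995 -0.24389123]
[ 0.48006939 -0.04233358  0.087     ] [ 5.67355666e-02 -7.62693515e-01  1.66002876e+02]
```

View pics/wrist1.png

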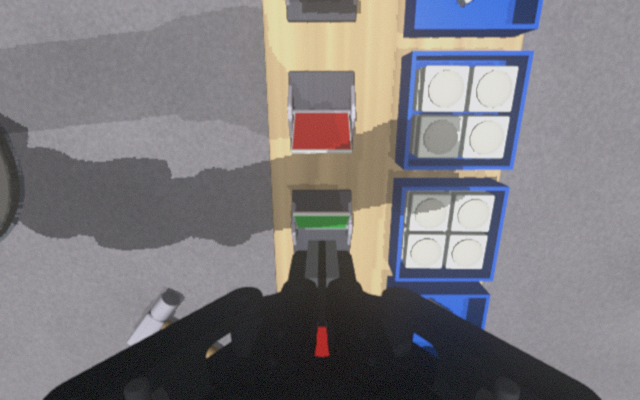

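View pics/side1.png

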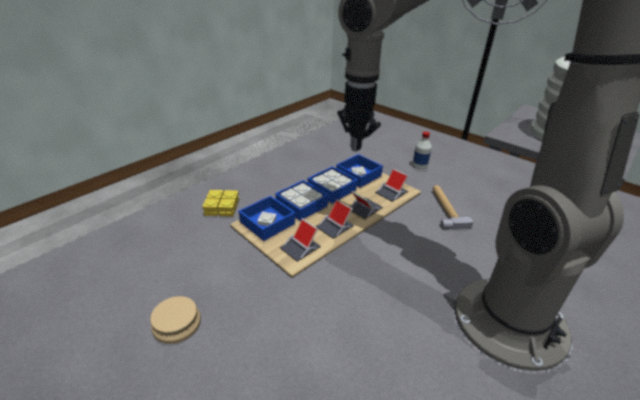

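Run:
```python
from h import *
c=bot.read_camera("wrist")
for v in (113,130,145,152,158,200,208,213,222,230): 
    q=unproj(c,321,v);print(v,c["frame"][v,321],q.round(4),"board y rel H",((q-H)@ey*1000).round(1))
for u,v in((290,152),(354,152)): print(unproj(c,u,v,.075).round(4),(unproj(c,u,v,.075)-H)@ex)
```

```text
113 [166  62  55] [0.484  0.0151 0.0326] board y rel H -4.4
130 [169  62  57] [ 4.827e-01 -1.000e-04  5.560e-02] board y rel H -19.7
145 [166  59  53] [ 0.4817 -0.0123  0.0733] board y rel H -32.0
152 [144 132 113] [ 0.4801 -0.0285  0.0124] board y rel H -48.3
158 [149 129 101] [ 0.4795 -0.0357  0.0107] board y rel H -55.5
200 [73 67 67] [ 0.4751 -0.0845  0.0163] board y rel H -104.5
208 [71 68 65] [ 0.4743 -0.0938  0.0183] board y rel H -113.8
213 [150 154 147] [ 0.4757 -0.0791  0.0761] board y rel H -99.0
222 [ 60 116  59] [ 0.4739 -0.0988  0.0504] board y rel H -118.8
230 [107 108 113] [ 0.4718 -0.1218  0.0183] board y rel H -141.9
[ 0.452  -0.0161  0.075 ] -0.030176835121280086
[ 0.5121 -0.0214  0.075 ] 0.030139830285199766
```

Call:
{"method": "step_arm", "body": {"targets": [[0, 2, 15, 0, 1], [0, 2, 40, 0, 1], [0, 2, 70, 0, 1], [0, 2, 100, 0, 1], [0, 2, 120, 0, 1], [0, 2, 135, 0, 1], [0, 2, 148, 0, 1], [0, 2, 158, 0, 1], [0, 2, 165, 0, 1], [0, 2, 168, 0, 1], [0, 2, 169, 0, 1], [0, 2, 169, 0, 1]]}}

```text
t: 3.13
eef_pos: [0.4806, -0.0446, 0.0846]
tool_rot: [0.0, 0.999, -0.043, 0.0]
contact_force: [-0.1, 0.8, -0.9]
gripper_width: 0.004
```

Run:
```python
from h import *
p,R,o=tool()
print(o["t"],p,(p-H)@ey*1000,o["contact_force"])
a=[]
for n in("wrist","side"):
    c=bot.read_camera(n);f=c["frame"]
    if n=="side": f=cv2.resize(f[120:280,225:425],(640,512))
    cv2.imwrite(f"pics/{n}2.png",f[:,:,::-1])
```

```text
3.1333 [ 0.48058419 -0.04464953  0.08462989] -64.2641445206202 [-0.1324539   0.81222134 -0.94205878]
```

View pics/side2.png

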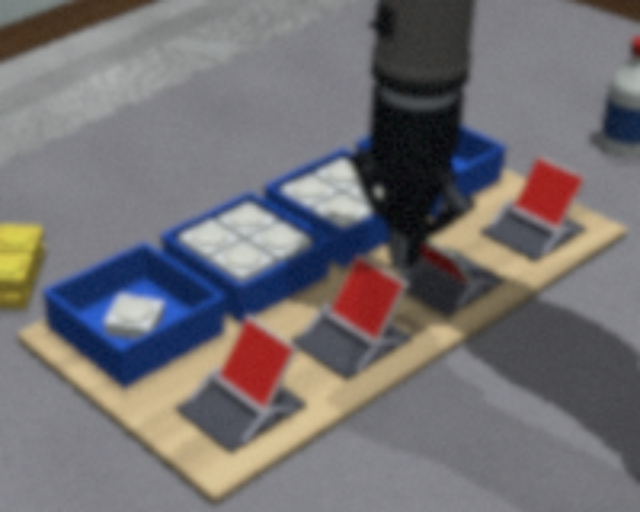

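View pics/wrist2.png

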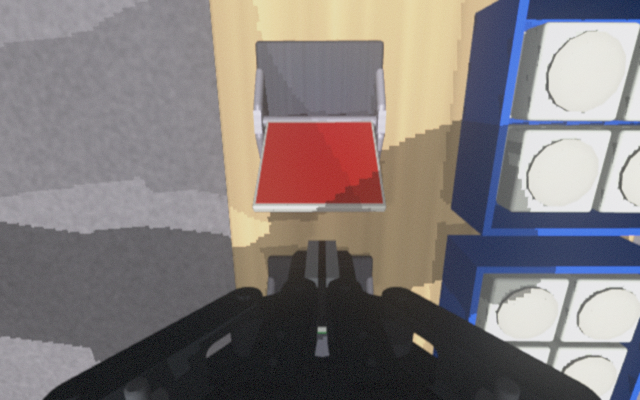

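The fingertip is in the gap behind the wrong tag, with its free edge at wrist (322,208), and it touches nothing. Now push towards +y.

Call:
{"method": "step_arm", "body": {"targets": [[0, -5, 0, 0, 1], [0, -12, 0, 0, 1], [0, -19, 0, 0, 1], [0, -26, 0, 0, 1], [0, -33, 0, 0, 1], [0, -40, 0, 0, 1], [0, -46, 0, 0, 1], [0, -52, 0, 0, 1], [0, -57, 0, 0, 1], [0, -62, 0, 0, 1], [0, -66, 0, 0, 1], [0, -70, 0, 0, 1], [0, -72, 0, 0, 1], [0, -72, 0, 0, 1], [0, -72, 0, 0, 1]]}}

```text
t: 4.48
eef_pos: [0.4864, 0.0272, 0.0843]
tool_rot: [0.0, 0.999, -0.042, -0.0]
contact_force: [-0.5, -0.2, -0.7]
gripper_width: -0.001
```

Run:
```python
from h import *
p,R,o=tool()
print(o["t"],p,(p-H)@ey*1000,o["contact_force"])
c=bot.read_camera("wrist");cv2.imwrite(f"pics/wrist3.png",c["frame"][:,:,::-1])
```

```text
4.4833 [0.48640668 0.02721292 0.08428912] 7.833274235747539 [-0.48502877 -0.19501373 -0.72607765]
```

View pics/wrist3.png

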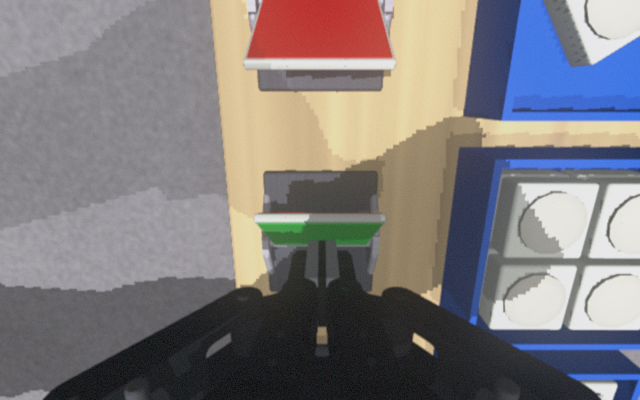

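The tag now shows green upwards (wrist 320,230), leaning to +y with its rim at row 218. I back off a little and go straight up.

Call:
{"method": "step_arm", "body": {"targets": [[0, 5, 0, 0, 1], [0, 12, -3, 0, 1], [0, 15, -15, 0, 1], [0, 15, -40, 0, 1], [0, 15, -75, 0, 1], [0, 15, -110, 0, 1], [0, 15, -140, 0, 1], [0, 15, -160, 0, 1], [0, 15, -170, 0, 1], [0, 15, -170, 0, 1]]}}

```text
t: 5.37
eef_pos: [0.4863, 0.012, 0.257]
tool_rot: [0.0, 0.999, -0.043, 0.002]
contact_force: [0.1, 0.0, 0.5]
gripper_width: 0.004
```

Run:
```python
from h import *
p,R,o=tool()
print(o["t"],p,o["contact_force"])
c=bot.read_camera("scene");f=cv2.resize(c["frame"][155:275,150:440],(800,331),interpolation=cv2.INTER_CUBIC)
d=bot.read_camera("side");g=cv2.resize(d["frame"][150:280,190:470],(580,269),interpolation=cv2.INTER_CUBIC)
o=np.zeros((600,800,3),np.uint8);o[:331]=f;o[331:600,:580]=g
cv2.imwrite("pics/end.png",o[:,:,::-1])
w=bot.read_camera("wrist");cv2.imwrite("pics/wrist4.png",w["frame"][:,:,::-1])
hsv=cv2.cvtColor(w["frame"],cv2.COLOR_RGB2HSV);P=cloud(w)
for nm,m in(("red",cv2.inRange(hsv,(0,130,60),(8,255,255))),("green",cv2.inRange(hsv,(45,90,50),(80,255,255)))):
    k,L,S,C=cv2.connectedComponentsWithStats(m)
    for i in range(1,k):
        if S[i,4]>60:
            q=P[L==i]; A=np.cov(q.T);n=np.linalg.eigh(A)[1][:,0];print(nm,C[i],np.median(q,0).round(3),"y rel H",(np.median(q,0)-H)@ey*1000,"tilt of normal",np.degrees(np.arccos(abs(n[2]))))
```

```text
5.3667 [0.48628441 0.01201388 0.25703361] [0.09169396 0.04328282 0.47897025]
red [321.1758174   48.66193708] [0.494 0.129 0.055] y rel H 109.99610155870252 tilt of normal 72.52467816363337
green [321.28292683 151.68373984] [0.486 0.035 0.057] y rel H 15.705074304064912 tilt of normal 72.16982528209483
```

View pics/end.png

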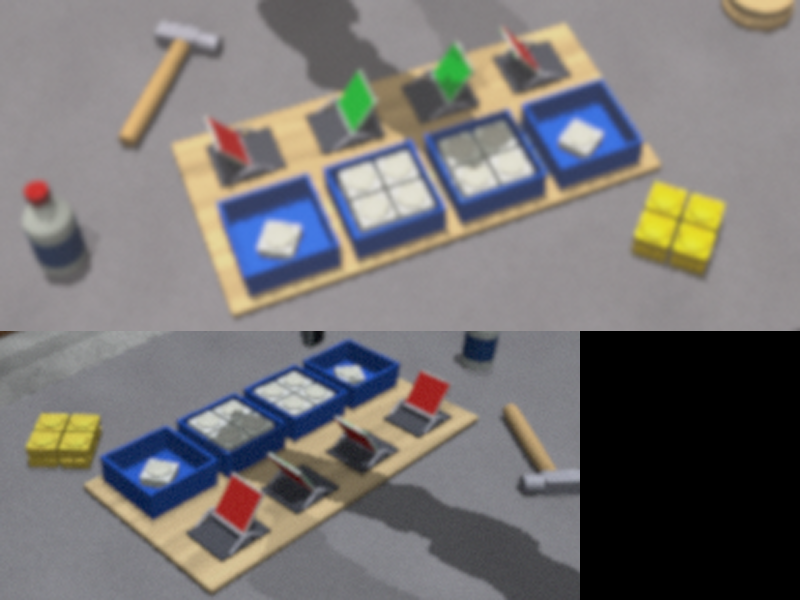

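View pics/wrist4.png

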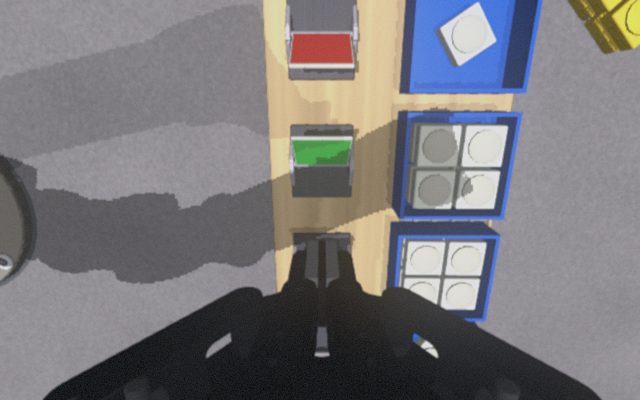

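```bash
python3 -c "
from station import bot
print(bot.hand_in())"
```

```text
the job is handed in; nothing more can be done
None
```

I found one wrong tag: the red one at the full bin third from the -y end. I pushed it over to green with the shut fingertips, raised the arm clear and handed the job in at about 5.5 s.

- **Tags:** the last pictures show red, green, green, red for low, full, full, low bins. The pushed tag's face centre lies 15.7 mm to the +y side of its hinge; about 15.5 mm is expected at the stop.
- **Other objects:** I only touched that tag. The other three tags, the stone blocks, the yellow look-alike, the glue, the hammer and the roundel looked unmoved in the pictures. The forces read after each move stayed within about 1 N.
- **Disagreeing check:** a rough plane fit gave about 72° for the tilt of the tag's face instead of 55°. It gave the same value on the untouched red tag next to it, so I put it down to stray depth pixels at the tag edges.

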